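# Find the rocking corner of a nest plate and press its shim home

## Robot

A 7-joint arm with a two-finger parallel gripper is mounted at the origin on a cart in front of the work surface, level with it; the furniture and walls round the work are solid. World frame = base frame: x ahead of the robot, y to its left, z up, the work surface at z = 0. Lengths are in m, angles in rad, forces in N, time in s.
With the tool pointing down it reaches from about 0.425 to 0.825 m from the base axis. Payload 3.6 kg.
Tool frame: the origin (TCP) lies midway between the tips of the shut fingers; the grasp point (between the pads) lies 19 mm behind it; z points along the fingers, y is the direction in which the jaws open and shut (so a half turn about z gives the same grasp; the last joint's range is limited). The gripper opens to 85 mm and grips with 20 to 120 N. Pads are 22 mm wide; open, the fingers measure 114 mm over their backs; the gripper's body (76 mm by 85 mm) begins 54 mm behind the grasp point. The pads swing forward as they close: fully open they stand 13 mm farther back than shut.
Start: joints at [-0.026, 0.615, -0.013, 1.423, 0.008, 1.103, -0.04], TCP at [0.65, 0, 0.231] pointing down, gripper open.
Joint ranges: [-3.12, 3.12], [-0.3, 2.06], [-1.34, 1.32], [0.26, 2.42], [-1.36, 4.5], [0.01, 1.98], [-2.84, 2.84]. Speed limits (rad/s): [2.79, 2.79, 3.14, 3.14, 3.14, 3.14, 3.14].

## Interface

Orientations are given as [roll, pitch, yaw] about the fixed x, y, z axes, in that order (R = Rz(yaw) Ry(pitch) Rx(roll)).
In Python, from bench import ctrl, optics gives the robot as it stands. The module is installed in compiled form; this text tells all that it offers.
- The arm moves only by the tool jog_arm, never from a script. Its argument "steps" is one flat list of numbers, 4 for each row, row after row: the shift along the world's x, y, z in cm, then the turn about the world's z in rad. In form: [dx, dy, dz, turn, dx, dy, dz, turn, ...]. A call has 1 to 20 rows; each row is the pose to reach, as a shift and turn from the pose commanded when the call began; what a row does not reach only later rows make up. A row lasts 1/8 s, in which the tool goes at most 62.5 mm and 10.7 degrees, less where a joint would pass 70% of its speed; a pose out of reach is approached as far as the arm can. A call with a gripper value outside its range is refused whole. "jaw" is the opening, from 0 (shut) to 1 (fully open), set as the call begins (left out, the last holds). The fingers move at their own pace and stop on an object; the grip force is fixed at half the most. Time passes only in rows, so rows that repeat a pose let the fingers close. It gives the time, the measured TCP pose, the force and the opening at its end, in the units of the state.
- ctrl.read_state(): the state, without advancing time (a new reading comes with each control period).
- optics.capture(name): name is "scene" or "side" or "wrist"; returns the picture (400x640x3 uint8, red, green, blue); there is no depth.
- optics.calibration(name): a dict with "mtx" (3x3 intrinsics, pixels), "distortion" ([k1, k2, p1, p2, k3] as OpenCV has them; the pictures are not rectified), "cam_to_world" (4x4, takes a point from camera to world coordinates); the wrist camera has in their place "hand_eye" (4x4, takes a point from camera to tool coordinates, whose origin is the TCP and whose axes are the flange's). Camera axes: x right, y down, z forward; pixel columns grow to the right and rows downward; lengths in m; the calibration is good to about 2 mm. A picture is of the moment at which its call begins: read the wrist's pose just before it. calibration takes no time and is no camera call.
- ctrl.finish_job(): hands the job in, once; it reports no verdict.
The state is a dict: "clock": time; "qpos": joint angles; "qd": joint speeds; "joint_torque": joint torques, N m; "tcp_pos": TCP position; "orientation": TCP orientation; "contact_force": force on the tool from outside, world axes, zero at the start; "wrist_torque": the same for the moment, N m; "opening": finger opening in m.
Only numpy, scipy, OpenCV 4.12 (cv2) and the standard library are available. Lean on these libraries where they do the work, as an engineer would, in place of code of your own. Each camera call takes 0.05 s, during which the arm holds its last target. There are 200 camera calls.

## Task

The cap nest plate rocks on its bed because the taper shim under one of its four corner lugs is slack. Press down on the corner lugs with your fingertips to find the one that gives, push that corner's shim in by its thick end until it bears snugly under the lug but without jacking the plate out of level, then press that lug once more to see that it is firm. Only push: lift nothing, and leave the other three shims and the things lying around where they are.

Things in the scene. Friction and masses are not known exactly. Their poses are not given: they have to be found in the camera images.
- bed: dark steel bed plate, fixed, 8 mm thick. Origin: its underside, on the bench, below the centre stud. x runs from the side of the thick shim ends (at the left, seen from the robot) to the right, y away from the robot, z up; it reaches 109 mm to -x, 76 mm to +x, 68 mm to either side. The stud's nut over the origin is 45 mm above the bench, the caps on the plate 41 mm.
- plate: aluminium nest plate: slim web 140 x 44 mm with cap nests and some black caps, a lug at each corner, 9 mm thick, 12 mm above the bed. Held at its centre by a stud in a rubber bush, on which it can tip a few degrees every way and springs back level. Origin: on the stud, half-way up the plate; z is up when level. Beware: a screen-print jig up to 0.3 m high stands to the right and front.
- foot_left_far: corner lug of the nest plate at the left, far corner seen from the robot, 30 mm along the bed's x, 41 across, 9 thick, clear on top to press on. Origin: on its flat top (29 mm above the bench when level) right over its round-nosed foot. On a slack shim it gives 3 to 4 mm under 4 to 5 N, then meets the shim, and springs back; on a snug one under 1 mm at 10 N.
- foot_left_near: corner lug of the nest plate at the left, near corner seen from the robot, 30 mm along the bed's x, 41 across, 9 thick, clear on top to press on. Origin: on its flat top (29 mm above the bench when level) right over its round-nosed foot. On a slack shim it gives 3 to 4 mm under 4 to 5 N, then meets the shim, and springs back; on a snug one under 1 mm at 10 N.
- foot_right_far: corner lug of the nest plate at the right, far corner seen from the robot, 30 mm along the bed's x, 41 across, 9 thick, clear on top to press on. Origin: on its flat top (29 mm above the bench when level) right over its round-nosed foot. On a slack shim it gives 3 to 4 mm under 4 to 5 N, then meets the shim, and springs back; on a snug one under 1 mm at 10 N.
- foot_right_near: corner lug of the nest plate at the right, near corner seen from the robot, 30 mm along the bed's x, 41 across, 9 thick, clear on top to press on. Origin: on its flat top (29 mm above the bench when level) right over its round-nosed foot. On a slack shim it gives 3 to 4 mm under 4 to 5 N, then meets the shim, and springs back; on a snug one under 1 mm at 10 N.
- shim_1_tail (a point): centre of the upright thick-end face (14 mm high) of a steel taper shim, 48 x 20 mm, taper 1 in 6, on the bed along its x, thin end under the nearest lug; any may be at any corner, and how far it sticks out does not tell if it is slack. A slack one slides along the bed's +x with about 1 N, some 22 mm, until it bears; then the push rises about 2 N a mm: 5 to 10 N is snug, over 15 N jacks it up.
- shim_2_tail (a point): centre of the upright thick-end face (15 mm high) of a steel taper shim, 54 x 20 mm, taper 1 in 6, on the bed along its x, thin end under the nearest lug; any may be at any corner, and how far it sticks out does not tell if it is slack. A slack one slides along the bed's +x with about 1 N, some 22 mm, until it bears; then the push rises about 2 N a mm: 5 to 10 N is snug, over 15 N jacks it up.
- shim_3_tail (a point): centre of the upright thick-end face (16 mm high) of a steel taper shim, 60 x 20 mm, taper 1 in 6, on the bed along its x, thin end under the nearest lug; any may be at any corner, and how far it sticks out does not tell if it is slack. A slack one slides along the bed's +x with about 1 N, some 22 mm, until it bears; then the push rises about 2 N a mm: 5 to 10 N is snug, over 15 N jacks it up.
- shim_4_tail (a point): centre of the upright thick-end face (12 mm high) of a steel taper shim, 50 x 20 mm, taper 1 in 6, on the bed along its x, thin end under the nearest lug; any may be at any corner, and how far it sticks out does not tell if it is slack. A slack one slides along the bed's +x with about 1 N, some 22 mm, until it bears; then the push rises about 2 N a mm: 5 to 10 N is snug, over 15 N jacks it up.
- spare_shim: a spare steel taper shim on the bench to the right of the bed, 52 x 20 x 14 mm; not part of the work, leave it
- loose_cap: black moulded cap, 24 mm across, 9 mm high, lying on the left end of the bed; leave it
- screwdriver_1: screwdriver with a fluted handle, 185 mm, on the bench beyond the bed; leave it
- marker_1: felt marker, 128 mm, on the bench between the robot and the bed; leave it

How it is judged:
On the way, in this order (a step that is already met when the one before it is completed fails the run):
1. the slack corner is found: a fingertip presses its lug down by at least 2 mm (((contact force between the fingers and foot_left_far above 2 N and z of foot_left_far in the frame of bed below 0.027 m) or (contact force between the fingers and foot_left_near above 2 N and z of foot_left_near in the frame of bed below 0.027 m) or (contact force between the fingers and foot_right_far above 2 N and z of foot_right_far in the frame of bed below 0.027 m) or (contact force between the fingers and foot_right_near above 2 N and z of foot_right_near in the frame of bed below 0.027 m))), for 0.1 s.
2. that corner's shim is pushed in until it bears under the lug (((horizontal distance between shim_1_tail and foot_left_far between 0.0085 and 0.0255 m or horizontal distance between shim_2_tail and foot_left_far between 0.0085 and 0.0255 m or horizontal distance between shim_3_tail and foot_left_far between 0.0085 and 0.0255 m or horizontal distance between shim_4_tail and foot_left_far between 0.0085 and 0.0255 m) or (horizontal distance between shim_1_tail and foot_left_near between 0.0085 and 0.0255 m or horizontal distance between shim_2_tail and foot_left_near between 0.0085 and 0.0255 m or horizontal distance between shim_3_tail and foot_left_near between 0.0085 and 0.0255 m or horizontal distance between shim_4_tail and foot_left_near between 0.0085 and 0.0255 m) or (horizontal distance between shim_1_tail and foot_right_far between 0.0085 and 0.0255 m or horizontal distance between shim_2_tail and foot_right_far between 0.0085 and 0.0255 m or horizontal distance between shim_3_tail and foot_right_far between 0.0085 and 0.0255 m or horizontal distance between shim_4_tail and foot_right_far between 0.0085 and 0.0255 m) or (horizontal distance between shim_1_tail and foot_right_near between 0.0085 and 0.0255 m or horizontal distance between shim_2_tail and foot_right_near between 0.0085 and 0.0255 m or horizontal distance between shim_3_tail and foot_right_near between 0.0085 and 0.0255 m or horizontal distance between shim_4_tail and foot_right_near between 0.0085 and 0.0255 m))), for 0.1 s.
3. that lug is pressed again with at least 4 N and gives less than 1.2 mm ((((horizontal distance between shim_1_tail and foot_left_far between 0.0085 and 0.0255 m or horizontal distance between shim_2_tail and foot_left_far between 0.0085 and 0.0255 m or horizontal distance between shim_3_tail and foot_left_far between 0.0085 and 0.0255 m or horizontal distance between shim_4_tail and foot_left_far between 0.0085 and 0.0255 m) and contact force between the fingers and foot_left_far above 4 N and z of foot_left_far in the frame of bed above 0.0278 m) or ((horizontal distance between shim_1_tail and foot_left_near between 0.0085 and 0.0255 m or horizontal distance between shim_2_tail and foot_left_near between 0.0085 and 0.0255 m or horizontal distance between shim_3_tail and foot_left_near between 0.0085 and 0.0255 m or horizontal distance between shim_4_tail and foot_left_near between 0.0085 and 0.0255 m) and contact force between the fingers and foot_left_near above 4 N and z of foot_left_near in the frame of bed above 0.0278 m) or ((horizontal distance between shim_1_tail and foot_right_far between 0.0085 and 0.0255 m or horizontal distance between shim_2_tail and foot_right_far between 0.0085 and 0.0255 m or horizontal distance between shim_3_tail and foot_right_far between 0.0085 and 0.0255 m or horizontal distance between shim_4_tail and foot_right_far between 0.0085 and 0.0255 m) and contact force between the fingers and foot_right_far above 4 N and z of foot_right_far in the frame of bed above 0.0278 m) or ((horizontal distance between shim_1_tail and foot_right_near between 0.0085 and 0.0255 m or horizontal distance between shim_2_tail and foot_right_near between 0.0085 and 0.0255 m or horizontal distance between shim_3_tail and foot_right_near between 0.0085 and 0.0255 m or horizontal distance between shim_4_tail and foot_right_near between 0.0085 and 0.0255 m) and contact force between the fingers and foot_right_near above 4 N and z of foot_right_near in the frame of bed above 0.0278 m))), for 0.1 s.
At the end, for the whole second after the job is handed in: One shim's thick end is 8.5 to 25.5 mm (level distance) from its lug's origin (about 22 mm when the slack one just bears; the snug ones stand farther out); no other shim is over 6 mm from where it was; all lie flat; the plate is at rest, within 0.025 rad of level (((horizontal distance between shim_1_tail and foot_left_far between 0.0085 and 0.0255 m or horizontal distance between shim_2_tail and foot_left_far between 0.0085 and 0.0255 m or horizontal distance between shim_3_tail and foot_left_far between 0.0085 and 0.0255 m or horizontal distance between shim_4_tail and foot_left_far between 0.0085 and 0.0255 m) or (horizontal distance between shim_1_tail and foot_left_near between 0.0085 and 0.0255 m or horizontal distance between shim_2_tail and foot_left_near between 0.0085 and 0.0255 m or horizontal distance between shim_3_tail and foot_left_near between 0.0085 and 0.0255 m or horizontal distance between shim_4_tail and foot_left_near between 0.0085 and 0.0255 m) or (horizontal distance between shim_1_tail and foot_right_far between 0.0085 and 0.0255 m or horizontal distance between shim_2_tail and foot_right_far between 0.0085 and 0.0255 m or horizontal distance between shim_3_tail and foot_right_far between 0.0085 and 0.0255 m or horizontal distance between shim_4_tail and foot_right_far between 0.0085 and 0.0255 m) or (horizontal distance between shim_1_tail and foot_right_near between 0.0085 and 0.0255 m or horizontal distance between shim_2_tail and foot_right_near between 0.0085 and 0.0255 m or horizontal distance between shim_3_tail and foot_right_near between 0.0085 and 0.0255 m or horizontal distance between shim_4_tail and foot_right_near between 0.0085 and 0.0255 m)) and not (distance of each of shim_1_tail, shim_2_tail from where it was at the start of the episode above 0.006 m or distance of each of shim_1_tail, shim_3_tail from where it was at the start of the episode above 0.006 m or distance of each of shim_1_tail, shim_4_tail from where it was at the start of the episode above 0.006 m or distance of each of shim_2_tail, shim_3_tail from where it was at the start of the episode above 0.006 m or distance of each of shim_2_tail, shim_4_tail from where it was at the start of the episode above 0.006 m or distance of each of shim_3_tail, shim_4_tail from where it was at the start of the episode above 0.006 m) and angle between plate's own z axis and vertical below 0.025 rad and linear speed of plate below 0.01 m/s and angle between each of shim_1_tail, shim_2_tail, shim_3_tail, shim_4_tail's own z axis and vertical below 0.05 rad); the robot touches nothing.
It fails at once if more than one shim is shifted by over 6 mm (distance of each of shim_1_tail, shim_2_tail from where it was at the start of the episode above 0.006 m or distance of each of shim_1_tail, shim_3_tail from where it was at the start of the episode above 0.006 m or distance of each of shim_1_tail, shim_4_tail from where it was at the start of the episode above 0.006 m or distance of each of shim_2_tail, shim_3_tail from where it was at the start of the episode above 0.006 m or distance of each of shim_2_tail, shim_4_tail from where it was at the start of the episode above 0.006 m or distance of each of shim_3_tail, shim_4_tail from where it was at the start of the episode above 0.006 m).
It fails at once if a shim is lifted off the bed or tipped up (z of any of shim_1_tail, shim_2_tail, shim_3_tail, shim_4_tail in the frame of bed above 0.024 m or angle between any of shim_1_tail, shim_2_tail, shim_3_tail, shim_4_tail's own z axis and vertical above 0.2 rad).
It fails at once if a bystander is moved by more than 20 mm (distance of any of spare_shim, loose_cap, screwdriver_1, marker_1 from where it was at the start of the episode above 0.02 m).
It also fails if it takes over 69 s, if anything falls off the work surface, if the arm or the gripper's body presses on something with over 40 N, if the wrist force passes 120 N, or if a joint passes its speed limit or range.

## Working session

There is one attempt and no reset: what is moved stays moved. The work goes in short steps, Python scripts to look and compute and a tool call to move; the robot and the scene stay as the last step left them, time stands still between calls to the robot, and variables do not carry over. Pictures are saved under pics/ and viewed, about 8 in all and at most 12, crops included, and the job is handed in when it is done.

Besides the shell and the picture viewer there is one more tool, called after "Call:" as name(argument=value, ...) on one line, values as JSON. jog_arm: Moves the arm, as the interface text tells. Its arguments: {"type":"object","properties":{"steps":{"type":"array"},"jaw":{"type":"number"}},"required":["steps"]}

```bash
mkdir -p pics; cat > h.py <<'E'
import numpy as np, cv2
from bench import ctrl, optics
from scipy.spatial.transform import Rotation as R
def snap(n,f):
    s=ctrl.read_state(); im=optics.capture(n); cv2.imwrite('pics/'+f,im[:,:,::-1]); return s,im
def T(n,s=None):
    c=optics.calibration(n)
    if n!='wrist': return c,np.array(c['cam_to_world'])
    M=np.eye(4);M[:3,:3]=R.from_euler('xyz',s['orientation']).as_matrix();M[:3,3]=s['tcp_pos']
    return c,M@np.array(c['hand_eye'])
def p2w(n,uv,z,s=None):
    c,M=T(n,s)
    q=cv2.undistortPoints(np.array(uv,float).reshape(-1,1,2),np.array(c['mtx']),np.array(c['distortion'])).reshape(-1,2)
    d=np.c_[q,np.ones(len(q))]@M[:3,:3].T; o=M[:3,3]
    z=np.broadcast_to(z,len(q)); return o+d*((z-o[2])/d[:,2])[:,None]
def w2p(n,X,s=None):
    c,M=T(n,s);W=np.linalg.inv(M)
    return cv2.projectPoints(np.array(X,float).reshape(-1,1,3),W[:3,:3],W[:3,3],np.array(c['mtx']),np.array(c['distortion']))[0].reshape(-1,2)
E
python3 - <<'E'
from h import *
s,_=snap('wrist','w0.png');snap('scene','s0.png');snap('side','d0.png')
print(s)
for n in('scene','side'):print(T(n)[1].round(3))
print(T('wrist',s)[1].round(3))
a=cv2.imread('pics/s0.png');b=cv2.imread('pics/d0.png');cv2.imwrite('pics/sd.png',cv2.resize(np.vstack([a,b]),(800,1000))[:,:]) 
E
```

```text
{'clock': 0.0, 'qpos': array([-0.02647855,  0.61591436, -0.01263308,  1.42496848,  0.00812265,
        1.10338657, -0.0403967 ]), 'qd': array([ 1.02019241e-04,  6.89084591e-04,  4.93099043e-04,  3.77439227e-04,
        1.59864230e-03, -5.00357196e-05,  1.05681888e-03]), 'joint_torque': array([ 1.38264377e-04, -4.69217670e+01,  2.59523503e-01, -1.71036780e+01,
        1.00907375e-02,  9.80606623e-03,  4.10031795e-07]), 'tcp_pos': array([ 6.49206931e-01, -2.68956985e-06,  2.30118209e-01]), 'orientation': array([-3.13896692e+00,  4.97740067e-05,  1.57086915e+00]), 'contact_force': array([-0.66248087,  0.15795264, -0.02258746]), 'wrist_torque': array([0.0189338 , 0.01822722, 0.01345545]), 'opening': 0.08553190825878722}
[[ 0.866 -0.327  0.378  0.269]
 [-0.5   -0.554  0.665 -0.838]
 [-0.008 -0.765 -0.644  0.596]
 [ 0.     0.     0.     1.   ]]
[[-0.999  0.015 -0.05   0.627]
 [ 0.047  0.67  -0.741  0.472]
 [ 0.023 -0.742 -0.67   0.687]
 [ 0.     0.     0.     1.   ]]
[[ 1.     0.001 -0.002  0.649]
 [-0.    -0.945 -0.327  0.085]
 [-0.002  0.327 -0.945  0.374]
 [ 0.     0.     0.     1.   ]]
```

View pics/w0.png

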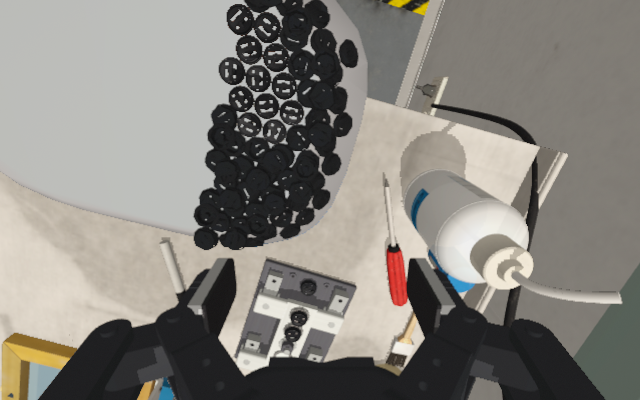

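View pics/s0.png

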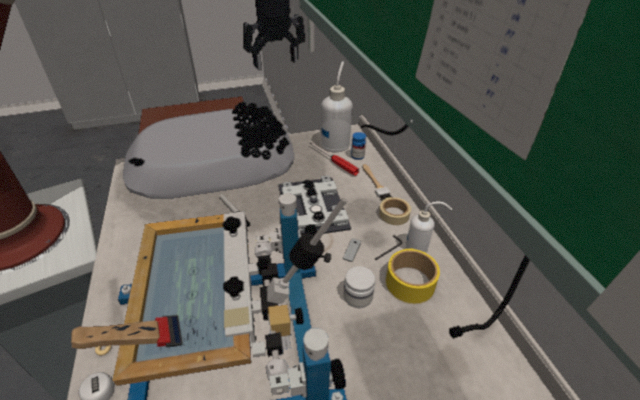

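The wrist view shows the bed at about (295,315): its thick-shim end is toward image top (+y), with the cap at (308,287), the screwdriver at (397,270) and the marker at (172,262). The scene view shows the bed at (315,205), with the jig to its right and front.

```bash
python3 - <<'E'
from h import *
s=ctrl.read_state()
print(p2w('wrist',[(268,260),(355,291),(296,345),(308,287)],[.008,.008,.033,.017],s).round(3))
im=cv2.imread('pics/d0.png')
u=w2p('side',[[.62,-.05,.01]])[0];print(u)
x,y=int(u[0]),int(u[1]);c=im[max(0,y-100):y+100,max(0,x-130):x+130]
print(max(0,x-130),max(0,y-100),c.shape)
cv2.imwrite('pics/d0c.png',cv2.resize(c,None,fx=3,fy=3,interpolation=cv2.INTER_CUBIC))
E
```

```text
[[ 0.575 -0.133  0.008]
 [ 0.698 -0.184  0.008]
 [ 0.613 -0.258  0.033]
 [ 0.631 -0.171  0.017]]
[315.92940406 284.05225077]
185 184 (200, 260, 3)
```

View pics/d0c.png

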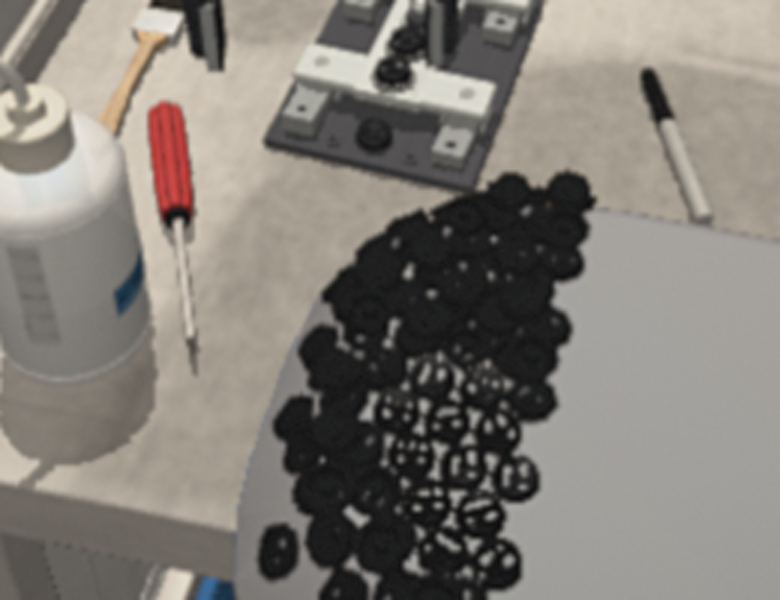

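The side view shows the bed's left end, the cap at (375,135), and the two left shims' thick ends at (305,110) and (452,140). Estimated bed origin is (.595,-.259), with its x axis along (-.38,-.92). I'll move closer with the jaws shut and aligned.

Call:
jog_arm(steps=[-1,-4,0,-0.15,-2,-8,0,-0.3,-3,-11,0,-0.39,-3,-11,0,-0.39,-3,-11,0,-0.39,-3,-11,0,-0.39], jaw=0)

```text
clock: 0.9
tcp_pos: [0.6204, -0.1078, 0.2312]
orientation: [-3.141, -0.002, 1.184]
contact_force: [-0.5, 0.2, 0.6]
opening: 0.0
```

```bash
python3 - <<'E'
from h import *
s,im=snap('wrist','w1.png');print(s['clock'],s['tcp_pos'],s['contact_force'],s['opening'])
cv2.imwrite('pics/w1b.png',cv2.resize(im[:,:,::-1][40:,80:560],None,fx=1.6,fy=1.6,interpolation=cv2.INTER_CUBIC))
E
```

```text
0.9 [ 0.62043269 -0.10778939  0.23115262] [-0.45397782  0.17258985  0.60997377] 1.5737711551503299e-06
```

View pics/w1b.png

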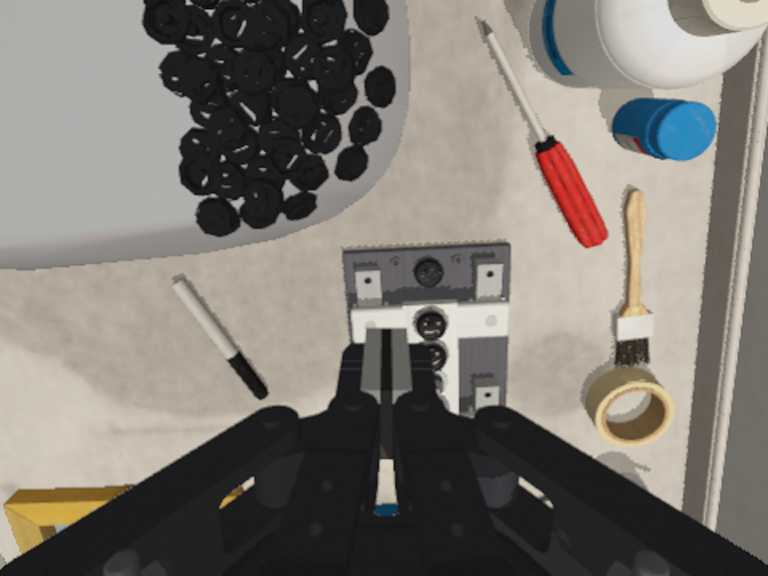

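This shows the bed's left corners at (345,247) and (510,242) in the enlarged crop. The left lug dots are at (371,325) and (491,321), the left shims' thick ends at (368,267) and (490,263), and the right-far shim at (487,385).

```bash
python3 - <<'E'
from h import *
s=ctrl.read_state()
P=np.array([(345,247),(510,242),(371,325),(491,321),(431,323),(357,267),(382,266),(478,263),(503,262),(475,380),(499,379),(508,398),(459,338),(459,302)])/1.6+[80,40]
z=[.008,.008,.029,.029,.041,.022,.022,.023,.023,.022,.022,.008,.029,.029]
W=p2w('wrist',P,z,s);print(W.round(4))
a,b=W[:2,:2];y=(b-a);print(np.linalg.norm(y));y/=np.linalg.norm(y);x=np.array([y[1],-y[0]]);o=(a+b)/2+.109*x
print(x,y,o);print(np.c_[(W[:,:2]-o)@x,(W[:,:2]-o)@y].round(4)*1000)
E
```

```text
[[ 0.5756 -0.1304  0.008 ]
 [ 0.6994 -0.1762  0.008 ]
 [ 0.5728 -0.1927  0.029 ]
 [ 0.6628 -0.2255  0.029 ]
 [ 0.619  -0.2029  0.041 ]
 [ 0.5806 -0.1452  0.022 ]
 [ 0.599  -0.1518  0.022 ]
 [ 0.6693 -0.1773  0.023 ]
 [ 0.6875 -0.1838  0.023 ]
 [ 0.633  -0.2776  0.022 ]
 [ 0.6522 -0.2843  0.022 ]
 [ 0.6536 -0.3164  0.008 ]
 [ 0.6341 -0.2303  0.029 ]
 [ 0.6447 -0.2002  0.029 ]]
0.13196196051298376
[-0.34776565 -0.93758149] [ 0.93758149 -0.34776565] [ 0.59960575 -0.25549679]
[[-1.09e+02 -6.60e+01]
 [-1.09e+02  6.60e+01]
 [-4.96e+01 -4.70e+01]
 [-5.01e+01  4.88e+01]
 [-5.61e+01 -1.00e-01]
 [-9.69e+01 -5.62e+01]
 [-9.71e+01 -3.66e+01]
 [-9.76e+01  3.81e+01]
 [-9.78e+01  5.75e+01]
 [ 9.10e+00  3.90e+01]
 [ 8.70e+00  5.93e+01]
 [ 3.83e+01  7.18e+01]
 [-3.56e+01  2.36e+01]
 [-6.75e+01  2.30e+01]]
```

Call:
jog_arm(steps=[2,-5,-5,0.03,4.2,-9,-10,0.03,4.2,-11.7,-15,0.03,4.2,-11.7,-18.6,0.03,4.2,-11.7,-18.6,0.03,4.2,-11.7,-18.6,0.03])

```text
clock: 1.7
tcp_pos: [0.6639, -0.2257, 0.0472]
orientation: [3.138, -0.001, 1.213]
contact_force: [0.6, 0.8, 0.4]
opening: -0.0001
```

```bash
python3 - <<'E'
from h import *
s,im=snap('wrist','w2.png');print(s['clock'],s['tcp_pos'],s['orientation'],s['contact_force'])
cv2.imwrite('pics/w2b.png',cv2.resize(im[:,:,::-1][40:,80:560],None,fx=1.6,fy=1.6,interpolation=cv2.INTER_CUBIC))
E
```

```text
1.7 [ 0.66390806 -0.22570145  0.04724352] [ 3.13838276e+00 -1.41853517e-03  1.21291430e+00] [0.55847027 0.82933359 0.39372794]
```

View pics/w2b.png

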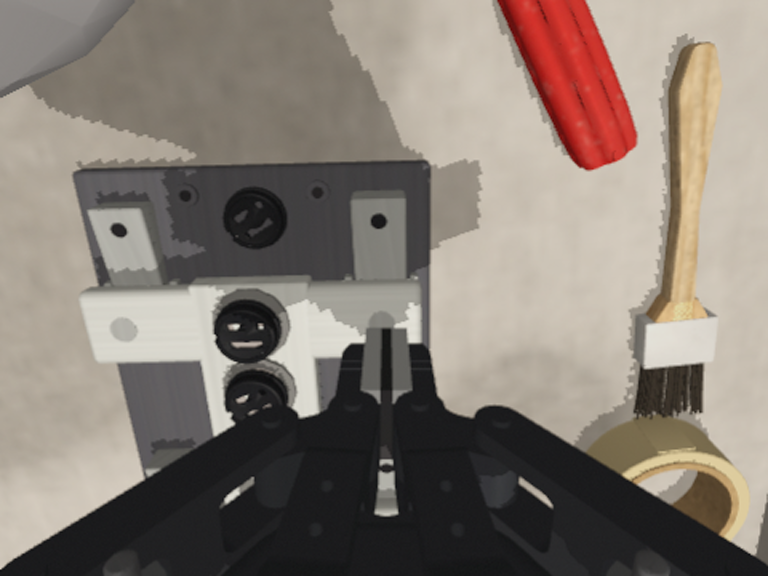

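The fingertips are over the left-far lug dot (382,320). The near-left dot is at (124,329), and the shim tails are at (378,193) and (118,207). Now I'll press.

```bash
python3 - <<'E'
from h import *
s=ctrl.read_state()
P=np.array([(76,171),(430,162),(124,329),(382,321),(90,208),(148,205),(352,194),(405,192),(250,218)])/1.6+[80,40]
W=p2w('wrist',P,[.008,.008,.029,.029,.022,.022,.023,.023,.017],s);print(W.round(4))
a,b=W[:2,:2];y=(b-a);print(np.linalg.norm(y));y/=np.linalg.norm(y);x=np.array([y[1],-y[0]]);o=(a+b)/2+.109*x
print(x,y,o);print(np.c_[(W[:,:2]-o)@x,(W[:,:2]-o)@y].round(4)*1000)
E
```

```text
[[ 0.5729 -0.1341  0.008 ]
 [ 0.7001 -0.1782  0.008 ]
 [ 0.571  -0.1933  0.029 ]
 [ 0.6632 -0.2245  0.029 ]
 [ 0.5795 -0.1483  0.022 ]
 [ 0.5995 -0.1547  0.022 ]
 [ 0.6699 -0.1766  0.023 ]
 [ 0.6878 -0.1825  0.023 ]
 [ 0.6299 -0.1727  0.017 ]]
0.1346056582081052
[-0.32726678 -0.94493199] [ 0.94493199 -0.32726678] [ 0.60086581 -0.25916211]
[[-109.   -67.3]
 [-109.    67.3]
 [ -52.5  -49.8]
 [ -53.1   47.6]
 [ -97.7  -56.5]
 [ -98.3  -35.4]
 [-100.6   38.2]
 [-100.9   57.1]
 [ -91.2   -0.8]]
```

Call:
jog_arm(steps=[0,0,-1.2,0,0,0,-1.5,0,0,0,-1.6,0,0,0,-1.7,0,0,0,-1.8,0,0,0,-1.8,0])

```text
clock: 2.5
tcp_pos: [0.6621, -0.2269, 0.0287]
orientation: [3.141, -0.0, 1.211]
contact_force: [-2.1, 1.7, 5.3]
opening: 0.0002
```

Call:
jog_arm(steps=[0,0,-0.1,0,0,0,-0.1,0,0,0,-0.1,0])

```text
clock: 2.88
tcp_pos: [0.6621, -0.2269, 0.0286]
orientation: [3.141, -0.0, 1.211]
contact_force: [-4.0, 1.8, 10.0]
opening: 0.0002
```

Call:
jog_arm(steps=[0,0,-0.1,0,0,0,-0.1,0,0,0,-0.1,0])

```text
clock: 3.25
tcp_pos: [0.6621, -0.227, 0.0285]
orientation: [3.141, -0.0, 1.211]
contact_force: [-3.6, 1.7, 13.0]
opening: 0.0001
```

Left-far is firm: 13 N for about 0.2 mm. Next is left-near.

Call:
jog_arm(steps=[0,0,4,0,-3,1,5,0,-7,2.4,5,0,-9.2,3.2,4,0,-9.2,3.2,1,0,-9.2,3.2,0.5,0,-9.2,3.2,0.3,0,-9.2,3.2,0.1,0,-9.2,3.2,0.1,0])

```text
clock: 4.38
tcp_pos: [0.5706, -0.1952, 0.0271]
orientation: [3.14, -0.0, 1.211]
contact_force: [-0.5, 0.4, 2.6]
opening: -0.0001
```

Call:
jog_arm(steps=[0,0,-0.1,0,0,0,-0.2,0,0,0,-0.2,0])

```text
clock: 4.75
tcp_pos: [0.5706, -0.1951, 0.0255]
orientation: [3.14, -0.0, 1.211]
contact_force: [-1.6, 1.9, 7.7]
opening: -0.0001
```

Call:
jog_arm(steps=[0,0,-0.1,0,0,0,-0.1,0,0,0,-0.1,0])

```text
clock: 5.12
tcp_pos: [0.5707, -0.1951, 0.0253]
orientation: [3.14, -0.0, 1.211]
contact_force: [-2.3, 1.6, 12.2]
opening: 0.0
```

Left-near is the slack one: it gave 3.4 mm, then bore. Before going behind its shim, I'll check clearance to the grey tray.

Call:
jog_arm(steps=[0,0,3,0,0,0,6,0,1,3,8,0.02,2.5,6.2,8,0.02,2.5,6.2,8,0.02,2.5,6.2,8,0.02])

```text
clock: 5.88
tcp_pos: [0.5945, -0.1339, 0.1029]
orientation: [-3.141, 0.001, 1.23]
contact_force: [-0.6, -0.4, -0.4]
opening: 0.0002
```

```bash
python3 - <<'E'
from h import *
s,im=snap('wrist','w3.png');print(s['clock'],s['tcp_pos'],s['orientation'],s['contact_force'])
a=im[:,:,::-1][:,100:500]; b=snap('side','d3.png')[1][:,:,::-1][120:320,200:400]
cv2.imwrite('pics/w3b.png',np.hstack([a,cv2.resize(b,(400,400),interpolation=cv2.INTER_CUBIC)]))
E
```

```text
5.875 [ 0.59448782 -0.13388762  0.10286254] [-3.14106150e+00  1.27313839e-03  1.23043292e+00] [-0.61151563 -0.42037551 -0.37262897]
```

View pics/w3b.png

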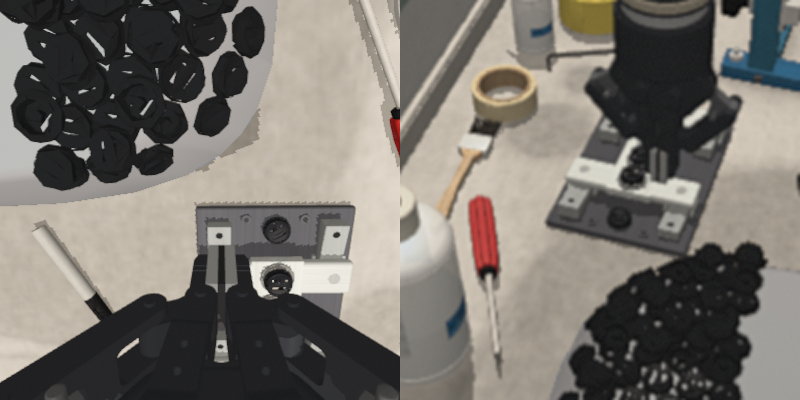

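The fingers are lined up with the near-left shim tail at (219,227). The tray edge is near (180,190), with a gap between tray and bed.

```bash
python3 - <<'E'
from h import *
s=ctrl.read_state()
P=np.array([(207,226),(231,226),(195,207),(354,204),(334,279),(180,188),(100,204)])+[100.,0]
for zt in (.0,.05):
  W=p2w('wrist',P,[.022,.022,.008,.008,.029,zt,zt],s);print(W.round(4))
y=np.array([np.cos(s['orientation'][2]-np.pi/2),np.sin(s['orientation'][2]-np.pi/2)]);x=np.array([y[1],-y[0]])
d=W[:,:2]-s['tcp_pos'][:2];print(x,np.c_[d@x,d@y].round(4)*1000)
E
```

```text
[[ 0.5771 -0.1476  0.022 ]
 [ 0.5956 -0.1542  0.022 ]
 [ 0.5709 -0.1335  0.008 ]
 [ 0.6982 -0.176   0.008 ]
 [ 0.6622 -0.2265  0.029 ]
 [ 0.5634 -0.1156  0.    ]
 [ 0.4921 -0.1057 -0.    ]]
[[ 0.5771 -0.1476  0.022 ]
 [ 0.5956 -0.1542  0.022 ]
 [ 0.5709 -0.1335  0.008 ]
 [ 0.6982 -0.176   0.008 ]
 [ 0.6622 -0.2265  0.029 ]
 [ 0.5754 -0.1033  0.05  ]
 [ 0.5185 -0.0954  0.05  ]]
[-0.33574538 -0.94195278] [[ 17.7 -11.8]
 [ 17.7   7.8]
 [  6.5 -22.4]
 [  3.8 111.8]
 [ 63.4  94.8]
 [-23.5 -28.4]
 [-11.9 -84.5]]
```

```bash
python3 - <<'E'
from h import *
s=ctrl.read_state()
s1=dict(tcp_pos=[.62043,-.10779,.23115],orientation=[-3.141,-.002,1.184])
for a,b in [((300,205),(153,160)),((351,162),(212,116)),((364,125),(230,73)),((218,216),(60,167)),((380,86),(247,31))]:
  A=np.array(a)/1.6+[80,40];B=np.array(b)+[100.,0]
  best=min((np.linalg.norm(p2w('wrist',[A],z,s1)-p2w('wrist',[B],z,s)),z) for z in np.arange(-.02,.15,.002))
  print(best,p2w('wrist',[B],best[1],s).round(3))
E
```

```text
(np.float64(0.0018193200989710485), np.float64(0.0819999999999999)) [[ 0.575 -0.075  0.082]]
(np.float64(0.0007364118067840318), np.float64(0.04399999999999994)) [[ 0.612 -0.066  0.044]]
(np.float64(0.0008143595912267847), np.float64(0.05799999999999993)) [[ 0.631 -0.046  0.058]]
(np.float64(0.000958851716215667), np.float64(0.08599999999999991)) [[ 0.527 -0.061  0.086]]
(np.float64(0.00040750933877687376), np.float64(0.045999999999999944)) [[ 0.648 -0.028  0.046]]
```

Call:
jog_arm(steps=[-0.2,-0.1,-3,0,-0.2,-0.1,-6,0,-0.2,-0.1,-8,0,-0.2,-0.1,-9,0,-0.2,-0.1,-9,0,-0.2,-0.1,-9,0])

```text
clock: 6.72
tcp_pos: [0.5936, -0.1345, 0.0142]
orientation: [3.14, -0.0, 1.23]
contact_force: [1.0, 0.7, -0.4]
opening: -0.0
```

Call:
jog_arm(steps=[-0.27,-0.43,-0.1,0,-0.34,-0.66,-0.1,0,-0.41,-0.85,-0.1,0,-0.47,-1.04,-0.1,0,-0.54,-1.23,-0.1,0,-0.6,-1.42,-0.1,0,-0.67,-1.6,-0.1,0,-0.74,-1.79,-0.1,0,-0.74,-1.79,-0.1,0])

```text
clock: 7.85
tcp_pos: [0.5854, -0.1524, 0.0122]
orientation: [-3.142, 0.0, 1.23]
contact_force: [0.1, 0.9, 0.8]
opening: -0.0001
```

```bash
python3 - <<'E'
from h import *
s,im=snap('wrist','w4.png');print(s['clock'],s['tcp_pos'],s['orientation'],s['contact_force'])
cv2.imwrite('pics/w4b.png',cv2.resize(im[:,:,::-1][100:350,150:500],None,fx=2.2,fy=2.2,interpolation=cv2.INTER_CUBIC))
E
```

```text
7.85 [ 0.58539565 -0.15240681  0.01224498] [-3.14153043e+00  4.55459166e-04  1.23040506e+00] [0.13082156 0.90889729 0.78745654]
```

View pics/w4b.png

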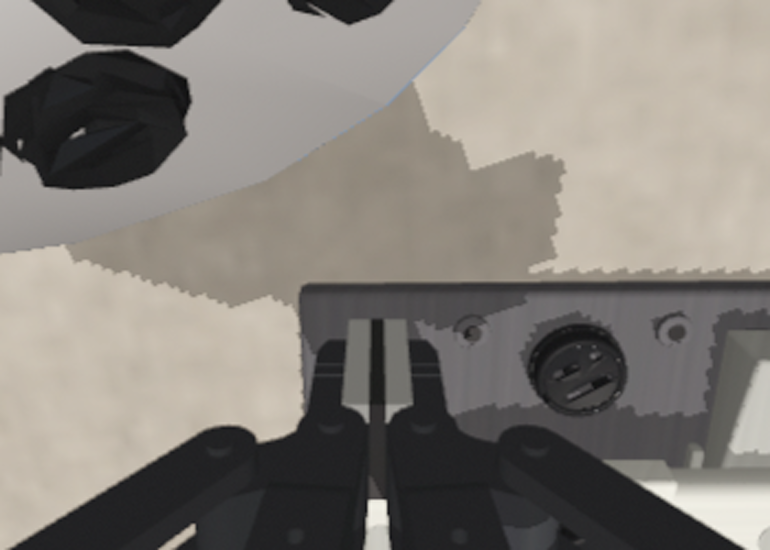

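The fingers are in line with the shim and clear of the cap at (578,372). About 0.9 N suggests it's sliding, so I'll push on.

Call:
jog_arm(steps=[-0.07,-0.19,0,0,-0.13,-0.38,0,0,-0.2,-0.57,0,0,-0.27,-0.75,0,0,-0.27,-0.75,0,0])

```text
clock: 8.52
tcp_pos: [0.5825, -0.1601, 0.0122]
orientation: [-3.141, 0.001, 1.23]
contact_force: [-0.3, 0.2, -0.4]
opening: 0.0004
```

Call:
jog_arm(steps=[-0.03,-0.09,0,0,-0.07,-0.19,0,0,-0.07,-0.19,0,0])

```text
clock: 8.9
tcp_pos: [0.5821, -0.1612, 0.0122]
orientation: [-3.141, -0.0, 1.231]
contact_force: [-0.6, 0.7, -0.4]
opening: 0.0001
```

Call:
jog_arm(steps=[-0.03,-0.09,0,0,-0.07,-0.19,0,0,-0.1,-0.28,0,0,-0.1,-0.28,0,0])

```text
clock: 9.4
tcp_pos: [0.5813, -0.1634, 0.0122]
orientation: [-3.141, -0.001, 1.231]
contact_force: [0.7, 2.7, -1.0]
opening: -0.0003
```

Call:
jog_arm(steps=[-0.03,-0.09,0,0,-0.07,-0.19,0,0,-0.07,-0.19,0,0])

```text
clock: 9.78
tcp_pos: [0.5808, -0.1649, 0.0122]
orientation: [-3.141, -0.001, 1.232]
contact_force: [1.7, 5.2, -1.7]
opening: 0.0002
```

Call:
jog_arm(steps=[-0.03,-0.09,0,0,-0.05,-0.14,0,0,-0.05,-0.14,0,0,-0.05,-0.14,0,0])

```text
clock: 10.28
tcp_pos: [0.5806, -0.1654, 0.0123]
orientation: [-3.141, -0.002, 1.232]
contact_force: [1.2, 5.7, -1.6]
opening: 0.0001
```

Call:
jog_arm(steps=[-0.03,-0.09,0,0,-0.05,-0.14,0,0,-0.05,-0.14,0,0,-0.05,-0.14,0,0])

```text
clock: 10.78
tcp_pos: [0.5804, -0.1659, 0.0123]
orientation: [-3.141, -0.004, 1.233]
contact_force: [1.9, 5.5, -1.5]
opening: 0.0002
```

Call:
jog_arm(steps=[-0.05,-0.14,0,0,-0.05,-0.14,0,0,-0.05,-0.14,0,0])

```text
clock: 11.15
tcp_pos: [0.5801, -0.1667, 0.0123]
orientation: [-3.141, -0.004, 1.233]
contact_force: [3.6, 7.6, -0.7]
opening: -0.0
```

The push force is 8.3 N, so the shim is snug. I'll back off, rise, and press the lug again.

Call:
jog_arm(steps=[0.2,0.6,0,0,0.5,1.5,0,0,0.6,1.8,0,0,0.6,1.8,2,0,0.6,1.8,6,0,0.2,0,6,0,-0.8,-2.6,6,0,-0.8,-2.6,5,0,-0.8,-2.6,3,0,-0.8,-2.6,3,0])

```text
clock: 12.4
tcp_pos: [0.5691, -0.1951, 0.0398]
orientation: [-3.136, -0.0, 1.231]
contact_force: [0.6, -0.3, 0.5]
opening: 0.0001
```

```bash
python3 - <<'E'
from h import *
s,im=snap('wrist','w5.png');print(s['clock'],s['tcp_pos'],s['orientation'],s['contact_force'])
cv2.imwrite('pics/w5b.png',cv2.resize(im[:,:,::-1][100:350,150:500],None,fx=2.2,fy=2.2,interpolation=cv2.INTER_CUBIC))
E
```

```text
12.4 [ 0.56913575 -0.19506835  0.03979291] [-3.13590929e+00 -2.59495344e-04  1.23118379e+00] [ 0.63055512 -0.29047702  0.50030638]
```

View pics/w5b.png

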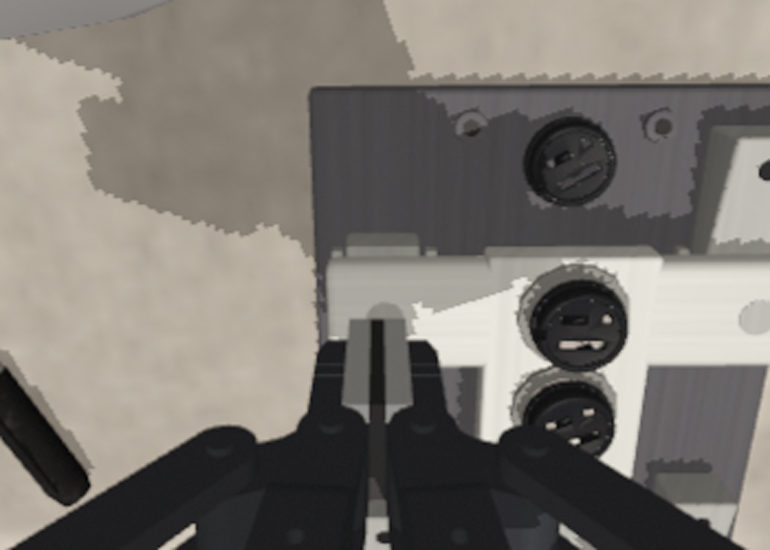

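The shim's thick end now shows only a few mm outside the lug at (382,243), straight. The cap and marker haven't moved. Next is the re-press.

Call:
jog_arm(steps=[0.15,0,-0.7,0,0.15,0,-1,0,0.15,0,-1.2,0,0.15,0,-1.35,0,0.15,0,-1.35,0,0.15,0,-1.35,0])

```text
clock: 13.2
tcp_pos: [0.5726, -0.1962, 0.0295]
orientation: [3.141, -0.0, 1.231]
contact_force: [-1.7, 0.1, 5.9]
opening: 0.0001
```

Call:
jog_arm(steps=[0,0,-0.1,0,0,0,-0.1,0,0,0,-0.1,0])

```text
clock: 13.58
tcp_pos: [0.5726, -0.1962, 0.0294]
orientation: [3.141, -0.0, 1.231]
contact_force: [-2.6, 1.6, 10.8]
opening: 0.0003
```

Call:
jog_arm(steps=[0,0,3,0,0,0,8,0,1,3,12,0,3,7,14,0,3,7,14,0,3,7,14,0,3,7,14,0])

```text
clock: 14.45
tcp_pos: [0.6013, -0.128, 0.1668]
orientation: [-3.14, 0.002, 1.228]
contact_force: [1.0, 0.3, -0.4]
opening: -0.0002
```

```bash
python3 - <<'E'
from h import *
s,im=snap('wrist','w6.png');print(s['clock'],s['tcp_pos'],s['orientation'],s['contact_force'])
cv2.imwrite('pics/w6b.png',cv2.resize(im[:,:,::-1][100:350,150:500],None,fx=2.2,fy=2.2,interpolation=cv2.INTER_CUBIC))
E
```

```text
14.45 [ 0.6012882  -0.12800211  0.16678141] [-3.13968114e+00  1.60641836e-03  1.22823289e+00] [ 1.01505891  0.26530855 -0.42487215]
```

View pics/w6b.png

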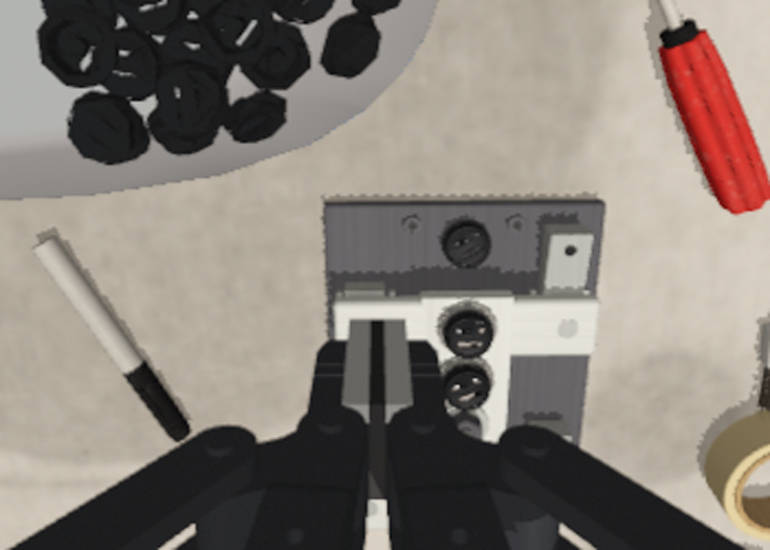

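The shim tail is at (365,283), just proud of the lug. The far shim, cap, marker and screwdriver haven't moved. One quick distance check before handing in.

```bash
python3 - <<'E'
from h import *
s=ctrl.read_state()
P=np.array([(365,284),(568,327),(543,233),(593,234)])/2.2+[150,100]
W=p2w('wrist',P,[.022,.029,.023,.023],s)[:,:2];x=np.array([-.335,-.942]);print(W.round(4))
print('tail to foot line mm',(W[1]-W[0])@x*1000,'far',(W[1]-W[2:].mean(0))@x*1000)
E
```

```text
[[ 0.5789 -0.1733]
 [ 0.6636 -0.224 ]
 [ 0.6655 -0.1762]
 [ 0.6872 -0.1844]]
tail to foot line mm 19.273227150701235 far 45.396121583073864
```

```bash
python3 -c "
from bench import ctrl
ctrl.finish_job()"
```

```text
the job is handed in; nothing more can be done
```

The slack corner was the left-near one. I pushed its shim in until it was snug, and the lug was firm when I pressed it again. The job is handed in, at about 14.5 s on the clock.

- **Finding it:** the left-far lug was firm, moving about 0.2 mm at 13 N. The left-near lug gave about 3.4 mm at 12 N before it met the shim. I did not press the two right lugs, since the slack one was already found.
- **Pushing the shim:** I pushed its thick end along the bed until the push reached about 8 N. The last picture puts that end about 19 mm from the lug's origin, inside the 8.5 to 25.5 mm range.
- **Re-press:** the lug held at 10.8 N with the fingertip at a height of 29.4 mm, so it is firm.
- **Level:** 29.4 mm is about 0.8 mm above the left-far reading, so the plate may be raised slightly there. I estimate about 0.01 rad, under the 0.025 limit, but I did not measure the tilt directly.
- **Surroundings:** the left-far shim, loose cap, marker and screwdriver looked unmoved in the last picture. The right shims and the spare shim were hidden or out of view there, but the arm did not go near them. It ended clear of everything.

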